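# Dock a magnetic stirrer, lock it in and set its speed dial

### The job

Put the magnetic stirrer into service: push it fully home into the open bay of its dock, then slide the orange lock grip all the way across to its end stop so that the bolt shuts the bay in front of it, and then turn the dock's click dial three clicks clockwise from the red dot. Let go of everything and leave the other things on the bench where they are.

Things in the scene. Friction and masses are not known exactly. Their poses are not given: they have to be found in the camera images.
- dock: grey U-shaped dock fixed to the worktop, 300 mm wide (y), 36 high; origin on the worktop in mid-bay, +x into the bay (away from robot), +y left. Bay open to -x, no floor (worktop), 108 wide between cheeks (y 54 to 150 mm either side, x -72 to 70), rear stop face at x = 54 mm. Slanted lead-in wings, 29 high, widen the mouth to 139 mm at x = -109; guides slippery
- bay_home (a point): the point in the dock (dock x = y = 0, 15 mm above the worktop) where point stirrer_mid is when the stirrer is fully home against the rear stop; same axes as the dock
- stirrer_mid (a point): loose cream magnetic stirrer, white round top with light ring, 0.42 kg, 105 x 104 x 31 mm, square with corner feet; point at its middle, 15 mm up; flat front face (-x) 51 mm, rear face 53 mm from it. It starts before the bay mouth, roughly facing it, 155 to 170 mm short of home, and slides at a push of a few newtons
- lock_grip (a point): middle of the orange ribbed lock grip on the right cheek, 48 (dock x) x 16 (dock y) x 26 mm, from 38 to 64 mm above the worktop; axes as the dock. Slides along dock +y (to the left), friction about 2 N, stays where left; push its right (-y) face. Carries a steel bolt (dock x -68 to -56 mm) that runs into the stirrer if that is not home
- lock (a joint): travel of the lock along dock +y in m: 0 fully open (bolt in the cheek), 0.060 at its end stop (bolt 48 mm out across the mouth); starts anywhere from 0 to 0.008
- dial_grip (a point): middle of the grip bar of the grey click dial on the left cheek, on its vertical turning axis, 57 mm above the worktop; bar 54 long, 14 wide, from 44 to 70 mm above the worktop, on a disc of 58 mm diameter. The frame turns with the dial; the bar (white pointer line on one half) lies 30 degrees anticlockwise from above of the frame's x axis
- dial (a joint): dial angle in rad, clockwise from above: 0 with the pointer at the red dot (anticlockwise stop), where it starts; one click is 0.349 rad (20 degrees), a white dot for each of five clicks, stop at 1.745. About 0.2 N m passes a click; let go, the dial snaps to the nearest click
- dropper_bottle: amber glass dropper bottle with black teat, 38 mm across, 106 mm high, loose bystander on the left at the back; origin at its underside
- timer: white bench timer, 58 x 66 x 19 mm, loose bystander to the right of the dock; origin at its underside
There are look-alikes about, which are no part of the job. There is more than one size of the part that bears stirrer_mid; the job needs the larger.

How it is judged:
By the outcome, as a careful person would: the job done as asked, in the order asked, and still so for the second after the job is handed in, with the robot touching nothing.
It also fails if it takes over 58 s, if anything falls off the work surface, if the arm or the gripper's body presses on something with over 40 N, if the wrist force passes 120 N, or if a joint passes its speed limit or range.

### The arm

A 6-joint arm with a two-finger parallel gripper is mounted at the origin on a cart in front of the work surface, level with it; the furniture and walls round the work are solid. World frame = base frame: x ahead of the robot, y to its left, z up, the work surface at z = 0. Lengths are in m, angles in degrees, forces in N, time in s.
With the tool pointing down it reaches from about 0.4 to 0.825 m from the base axis. Payload 7 kg.
Tool frame: the origin (TCP) lies at the very end of the fingers, on their centre line; the grasp point (between the pads) lies r.pinch_z behind it (r.pinch_z is the distance from the TCP to the grasp point, in m); z points along the fingers, y is the direction in which the jaws open and shut (so a half turn about z gives the same grasp; the last joint's range is limited). The gripper opens to 88 mm and grips with 3 to 60 N. Pads are 19 mm wide; open, the fingers measure 130 mm over their backs; the gripper's body (78 mm by 193 mm) begins 47 mm behind the grasp point.
Start: joints at [91.507, 20.546, 0.682, 0, -70.136, -16.507], TCP at [0.175, 0.652, 0.227] pointing down, gripper open.
Joint ranges: [-176.03, 176.03], [-82.01, 121.73], [-58.28, 71.71], [-173.87, 95.51], [-174.79, -0.11], [-173.66, 173.66]. Speed limits (degrees/s): [136.94, 136.94, 172.46, 180, 180, 180].

### API

Orientations are given as [roll, pitch, yaw] about the fixed x, y, z axes, in that order (R = Rz(yaw) Ry(pitch) Rx(roll)).
In Python, from plant import r gives the robot as it stands. The module is installed in compiled form; this text tells all that it offers.
- The arm moves only by the tool servo_tool, never from a script. Its argument "steps" is a list of rows, each a list of 5 numbers: the finger opening in cm, from 0 to 8.76, then the shift along the tool's x, y, z in cm, then the turn about the tool's z in degrees. In form: [[fingers, x, y, z, spin], ...]. A call has 1 to 8 rows; each row shifts and turns the commanded pose from where the row before left it, along the tool's axes as they then stand; what a row does not reach is not made up. A row lasts 1/8 s, in which the tool goes at most 62.5 mm and 10.7 degrees, less where a joint would pass 70% of its speed; a pose out of reach is approached as far as the arm can. A call with a gripper value outside its range is refused whole. The fingers move at their own pace and stop on an object; "squeeze" is the grip in N (left out, the last holds). Time passes only in rows, so rows that do not move let the fingers close. It gives the time, the measured TCP pose, the force and the opening at its end, in the units of the state.
- r.get_state(): the state, without advancing time (a new reading comes with each control period).
- r.capture(name): name is "side" or "top" or "wrist"; returns the picture (400x640x3 uint8, red, green, blue); there is no depth.
- r.calibration(name): a dict with "K" (3x3 intrinsics, pixels), "rvec" (rotation vector, rad) and "tvec" (3), from world to camera coordinates, as OpenCV has them; the wrist camera has in their place "tool_from_camera" (4x4, takes a point from camera to tool coordinates, whose origin is the TCP and whose axes are the flange's). Camera axes: x right, y down, z forward; pixel columns grow to the right and rows downward; lengths in m; the calibration is good to about 2 mm. The wrist camera is an equidistant fisheye: a pixel r from the principal point sees the ray r / f radians off the axis. A picture is of the moment at which its call begins: read the wrist's pose just before it. calibration takes no time and is no camera call.
- r.close_job(): hands the job in, once; it reports no verdict.
The state is a dict: "time_s": time; "joints": joint angles; "qd": joint speeds; "joint_torque": joint torques, N m; "tcp_pos": TCP position; "eef_rot": TCP orientation; "contact_force": force on the tool from outside, world axes, zero at the start; "moment": the same for the moment, N m; "gripper_width": finger opening in m.
Only numpy, scipy, OpenCV 4.12 (cv2) and the standard library are available. Lean on these libraries where they do the work, as an engineer would, in place of code of your own. Each camera call takes 0.05 s, during which the arm holds its last target.

## Working session

There is one attempt and no reset: what is moved stays moved. The work goes in short steps, Python scripts to look and compute and a tool call to move; the robot and the scene stay as the last step left them, time stands still between calls to the robot, and variables do not carry over. Pictures are saved under pics/ and viewed, and the job is handed in when it is done.

Besides the shell and the picture viewer there is one more tool, called after "Call:" as a command line: name --pt "numbers of a row" for each row, then --argument value for the rest. servo_tool: Moves the arm, as the interface text tells. Its arguments: {"type":"object","properties":{"steps":{"type":"array","items":{"type":"array","items":{"type":"number"}}},"squeeze":{"type":"number"}},"required":["steps"]}

```bash
mkdir -p pics; python3 - <<'E'
from plant import r
import cv2
print(r.get_state(), r.pinch_z)
for n in ["side","top","wrist"]:
    im=r.capture(n); cv2.imwrite(f"pics/{n}0.png",im[:,:,::-1]); 
    print(n,r.calibration(n))
E
```

```text
{'time_s': 0.0, 'joints': array([ 9.15054115e+01,  2.05917585e+01,  6.33527538e-01, -1.92167097e-02,
       -7.01364844e+01, -1.65049621e+01]), 'qd': array([-0.00664624,  0.01282888,  0.05309081, -0.10882263,  0.03518077,
       -0.03765353]), 'joint_torque': array([-5.05669523e-04, -5.82726645e+01,  2.93059945e+01,  6.99714527e+00,
        6.96104922e-03, -1.46141033e-04]), 'tcp_pos': array([0.17462497, 0.65150952, 0.22562002]), 'eef_rot': array([ 1.79904055e+02, -9.59043210e-03, -1.50060869e+01]), 'contact_force': array([-1.23580368, -0.34343025,  0.67472818]), 'moment': array([-0.00796628, -0.02329727,  0.00553001]), 'gripper_width': 0.08777599166229984} 0.0188
side {'K': array([[446.61628483,   0.        , 318.78424623],
       [  0.        , 446.61628483, 196.86617754],
       [  0.        ,   0.        ,   1.        ]]), 'rvec': array([ 1.28140012,  2.52266571, -0.66381808]), 'tvec': array([ 0.26283575, -0.46889381,  1.4205091 ])}
top {'K': array([[385.16914683,   0.        , 323.00225554],
       [  0.        , 385.16914683, 206.2167423 ],
       [  0.        ,   0.        ,   1.        ]]), 'rvec': array([ 2.16565204, -2.18339431,  0.0497095 ]), 'tvec': array([0.13243959, 0.59492037, 1.02519295])}
wrist {'K': array([[309.70691629,   0.        , 320.41192199],
       [  0.        , 309.70691629, 196.49696247],
       [  0.        ,   0.        ,   1.        ]]), 'tool_from_camera': array([[ 4.40612728e-04, -9.65415789e-01, -2.60714710e-01,
         7.03898747e-02],
       [ 9.99999893e-01,  3.87733243e-04,  2.54258325e-04,
         1.64833159e-04],
       [-1.44377241e-04, -2.60714794e-01,  9.65415856e-01,
        -1.56867926e-01],
       [ 0.00000000e+00,  0.00000000e+00,  0.00000000e+00,
         1.00000000e+00]])}
```

View pics/side0.png

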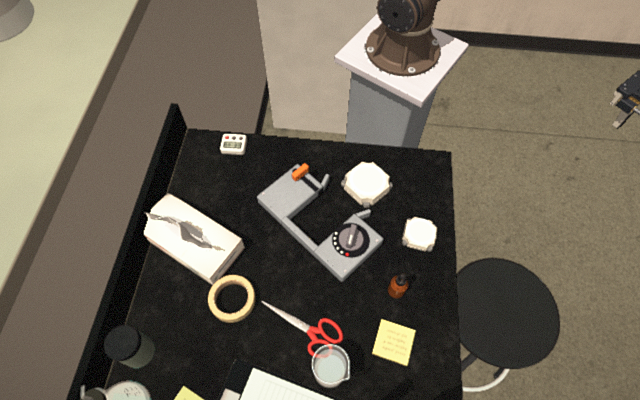

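View pics/top0.png

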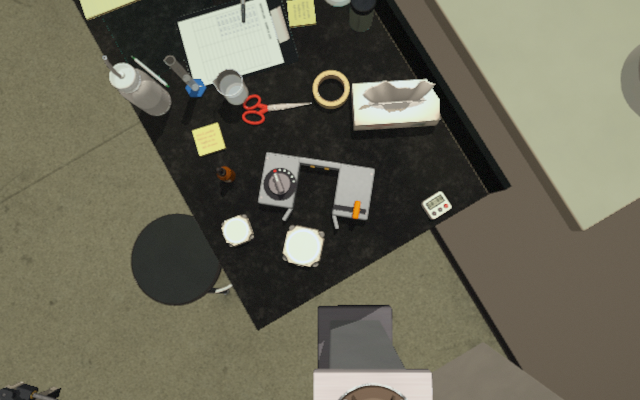

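View pics/wrist0.png

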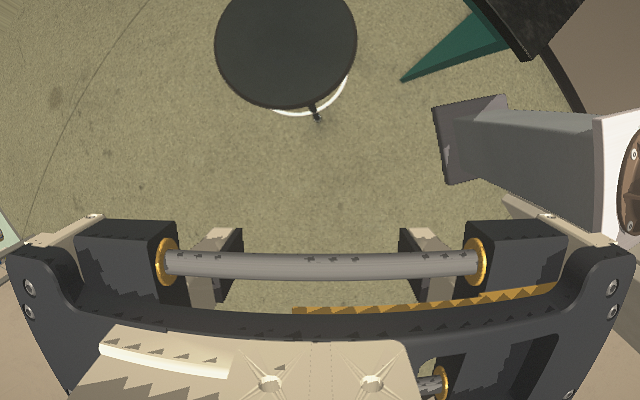

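```bash
cat > h.py <<'E'
import cv2, numpy as np
from plant import r
def cam(n):
    c=r.calibration(n); return np.array(c["K"]),np.array(c["rvec"]),np.array(c["tvec"])
def proj(n,P):
    K,rv,t=cam(n); return cv2.projectPoints(np.array(P,float).reshape(-1,3),rv,t,K,None)[0].reshape(-1,2)
def ray(n,px,z):
    K,rv,t=cam(n); R=cv2.Rodrigues(rv)[0]; px=np.array(px,float).reshape(-1,2)
    d=np.c_[px,np.ones(len(px))]@np.linalg.inv(K).T@R; c=-R.T@t
    s=(z-c[2])/d[:,2]; return c+d*s[:,None]
E
python3 - <<'E'
import cv2
a=cv2.imread("pics/top0.png")[140:275,215:385]; cv2.imwrite("pics/topc.png",cv2.resize(a,None,fx=4.4,fy=4.4,interpolation=cv2.INTER_CUBIC))
a=cv2.imread("pics/side0.png")[130:290,245:445]; cv2.imwrite("pics/sidec.png",cv2.resize(a,None,fx=3.7,fy=3.7,interpolation=cv2.INTER_CUBIC))
E
```

```text
(no output)
```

View pics/topc.png

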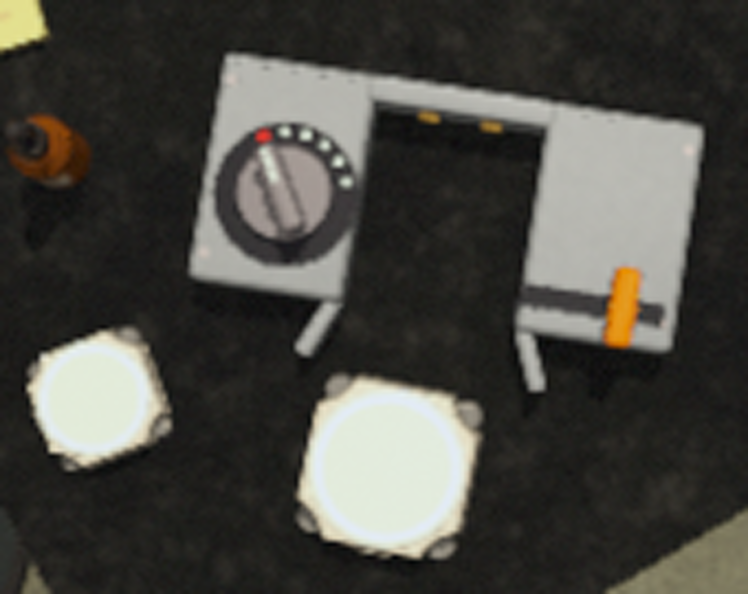

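View pics/sidec.png

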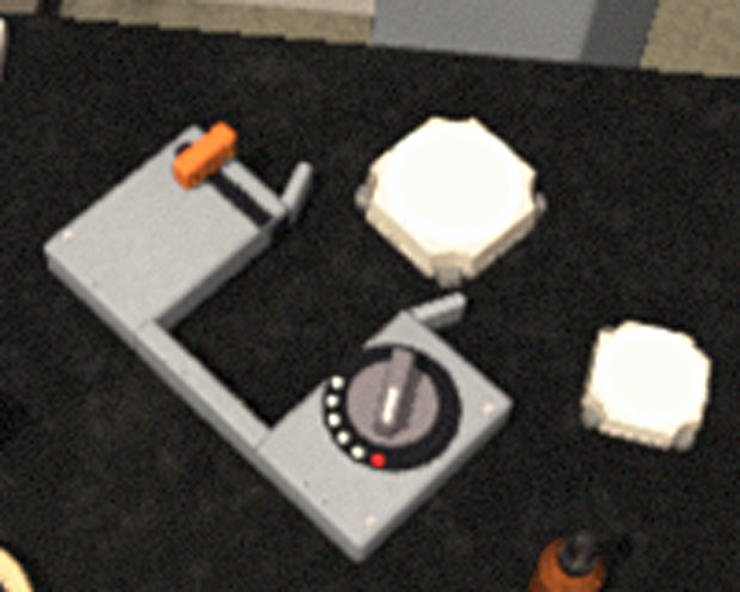

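```bash
cat > fit.py <<'E'
from h import *
from scipy.optimize import least_squares
T=lambda p:(np.array(p)+.5)/4.4-.5+np.array([215,140]); S=lambda p:(np.array(p)+.5)/3.7-.5+np.array([245,130])
D=np.array([[70,150,36],[70,-150,36],[-72,-150,36],[-72,150,36],[-72,54,36]])/1e3
tp=T([[227,55],[703,126],[668,350],[190,275],[345,297]]); sp=S([[358,548],[45,248],[195,127],[512,403]])
def W(p,d):
    c,s=np.cos(p[2]),np.sin(p[2]); return np.c_[p[0]+c*d[:,0]-s*d[:,1],p[1]+s*d[:,0]+c*d[:,1],d[:,2]]
def f(p): return np.r_[(proj("top",W(p,D))-tp).ravel(),(proj("side",W(p,D[:4]))-sp).ravel()]
o=least_squares(f,[.5,.1,0]); print("dock",o.x[:2],np.degrees(o.x[2]),o.fun.round(1))
p=o.x
np.save("dock.npy",p)
def inv(q):
    d=np.array(q)[:,:2]-p[:2]; c,s=np.cos(p[2]),np.sin(p[2]); return np.c_[d@[c,s],d@[-s,c]]
for n,box in (("top",(280,340,222,270)),("side",(335,400,155,210))):
    im=cv2.imread(f"pics/{n}0.png"); m=(im.min(2)>150).astype(np.uint8); k=np.zeros_like(m); a,b,c,d=box;k[c:d,a:b]=m[c:d,a:b]
    cs=max(cv2.findContours(k,0,1)[0],key=cv2.contourArea)[:,0].astype(float)
    w=ray(n,cs,.031); R=cv2.minAreaRect((w[:,:2]*1e3).astype(np.float32)); print(n,"stirrer",R, inv(np.array([R[0]])/1e3))
# lock grip and dial
print("grip top",inv(ray("top",T([[620,308]]),.058)))
print("grip side",inv(ray("side",S([[206,155]]),.058)))
for z,q in ((.038,.070),):
  print("bar top ctr",inv(ray("top",T([[281,193]]),.07)),ray("top",T([[281,193]]),.07)); print("side",inv(ray("side",S([[397,385]]),.07)), ray("side",S([[397,385]]),.07))
E
python3 fit.py
```

```text
dock [0.65390569 0.1467024 ] -9.471493202015312 [-0.9 -1.3  0.3 -0.7  0.4  0.4 -1.3  0.1 -1.5  0.6  0.2  0.4 -1.7 -1.1
 -0.6 -1.5  0.3 -0.7]
top stirrer ((489.53662109375, 182.96603393554688), (99.584228515625, 98.69496154785156), 77.28528594970703) [[-0.16809575  0.00872122]]
side stirrer ((497.71990966796875, 185.07931518554688), (102.35987091064453, 114.57518005371094), 82.5417251586914) [[-0.16037178  0.01215231]]
grip top [[-0.05185131 -0.11520469]]
grip side [[-0.05007803 -0.11230082]]
bar top ctr [[-0.01638323  0.09428385]] [[0.65326085 0.2423969  0.07      ]]
side [[-0.01359241  0.09978277]] [[0.65691852 0.24736161 0.07      ]]
```

Call:
servo_tool --pt "5 0 0 0 -5.5" --pt "5 2.8 2.6 -0.3 0" --pt "5 2.8 2.6 -0.3 0" --pt "5 2.8 2.6 -0.3 0" --pt "5 2.8 2.6 -0.3 0" --pt "5 2.8 2.6 -0.3 0" --pt "5 2.8 2.6 -0.3 0" --pt "5 2.8 2.6 -0.3 0"

```text
time_s: 1.15
tcp_pos: [0.3385, 0.4389, 0.2475]
eef_rot: [180.0, 0.0, -9.5]
contact_force: [1.0, -0.3, -0.8]
gripper_width: 0.0498
```

Call:
servo_tool --pt "5 2.8 2.7 0 0" --pt "5 2.8 2.7 0 0" --pt "5 2.8 2.7 0 0" --pt "5 2.8 2.7 0 0" --pt "5 2.8 2.7 0 0" --pt "5 2.8 2.7 0 0" --pt "5 2.8 2.7 0 0" --pt "5 2.8 2.7 0 0"

```text
time_s: 2.15
tcp_pos: [0.5238, 0.189, 0.2475]
eef_rot: [180.0, 0.0, -9.5]
contact_force: [0.8, 0.6, -0.4]
gripper_width: 0.0496
```

Call:
servo_tool --pt "5 2.0 2.7 0 0" --pt "5 0 0 0 0" --pt "5 0 0 0 0"

```text
time_s: 2.52
tcp_pos: [0.5384, 0.1601, 0.2473]
eef_rot: [180.0, 0.0, -9.5]
contact_force: [-0.7, -0.7, 0.3]
gripper_width: 0.0498
```

```bash
python3 - <<'E'
from h import *
s=r.get_state(); im=r.capture("wrist"); cv2.imwrite("pics/w1.png",im[:,:,::-1]); np.savez("w1.npz",p=s["tcp_pos"],e=s["eef_rot"]); print(s["tcp_pos"],s["eef_rot"],s["time_s"])
E
```

```text
[0.53836696 0.16011145 0.24732552] [ 1.79992188e+02  2.36687035e-02 -9.53706677e+00] 2.525
```

View pics/w1.png

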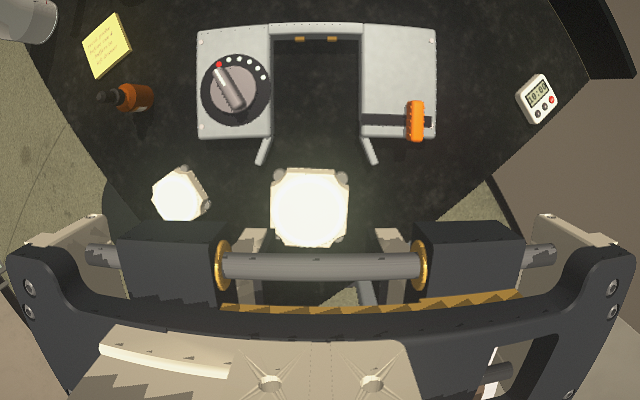

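```bash
python3 - <<'E'
import cv2
a=cv2.imread("pics/w1.png")[15:260,180:445]; cv2.imwrite("pics/w1c.png",cv2.resize(a,None,fx=2.4,fy=2.4,interpolation=cv2.INTER_CUBIC))
E
```

```text
(no output)
```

View pics/w1c.png

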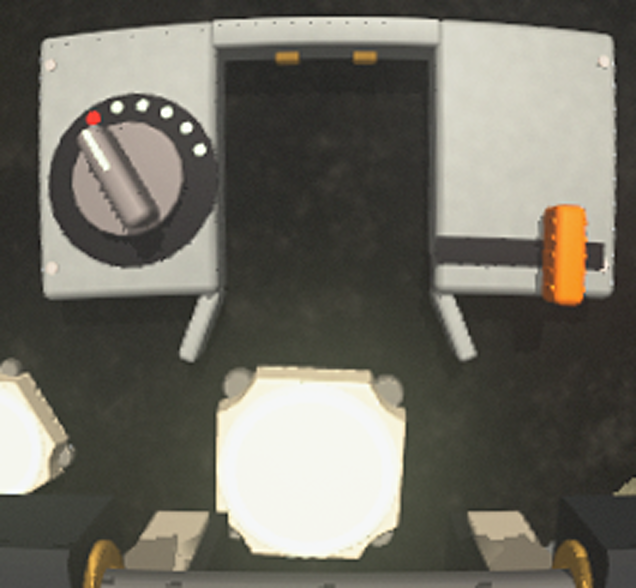

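```bash
cat >> h.py <<'E'
from scipy.spatial.transform import Rotation as Ro
_cw=r.calibration("wrist")
def wcam(pos,eul):
    M=np.eye(4); M[:3,:3]=Ro.from_euler("xyz",eul,degrees=True).as_matrix(); M[:3,3]=pos
    return M@np.array(_cw["tool_from_camera"])
def wray(px,z,pos,eul):
    M=wcam(pos,eul); K=np.array(_cw["K"]); px=np.array(px,float).reshape(-1,2)
    u=(px-K[:2,2])/K[0,0]; th=np.linalg.norm(u,axis=1)+1e-12
    d=np.c_[u*(np.sin(th)/th)[:,None],np.cos(th)]@M[:3,:3].T; c=M[:3,3]
    return c+d*((np.asarray(z)-c[2])/d[:,2])[:,None]
def todock(q,p):
    d=np.atleast_2d(q)[:,:2]-p[:2]; c,s=np.cos(p[2]),np.sin(p[2]); return np.c_[d@[c,s],d@[-s,c]]
def fitpose(Wd,D):
    D=np.array(D)[:,:2];a=D-D.mean(0);b=Wd[:,:2]-Wd[:,:2].mean(0)
    th=np.arctan2((a[:,0]*b[:,1]-a[:,1]*b[:,0]).sum(),(a*b).sum()); R=np.array([[np.cos(th),-np.sin(th)],[np.sin(th),np.cos(th)]])
    t=Wd[:,:2].mean(0)-R@D.mean(0); return np.r_[t,th], (D@R.T+t-Wd[:,:2])
E
python3 - <<'E'
from h import *
z=np.load("w1.npz"); C=lambda p:(np.array(p,float)+.5)/2.4-.5+np.array([180,15])
w=lambda p,h:wray(C(p),h,z["p"],z["e"])
D=np.array([[70,150],[70,-150],[-72,-150],[-72,150],[-72,54],[-72,-54]])/1e3
p,res=fitpose(w([[41,38],[614,36],[612,297],[42,298],[219,290],[433,292]],.036),D)
print(p[:2],np.degrees(p[2]),"\n",(res*1e3).round(1)); np.save("dock.npy",p)
sh=lambda n,q,h: print(n,(todock(w(q,h),p)*1e3).round(1), w(q,h).round(4).tolist())
sh("stir rear edge",[[258,368],[370,373]],.028)
sh("right edge",[[405,415],[403,500]],.028)
sh("left edge",[[217,408],[219,510]],.028)
sh("grip top corners (z64)",[[552,206],[584,206],[584,303],[552,303]],.064)
sh("bar ends z70",[[92,130],[143,222]],.07)
sh("disc ctr",[[127,178]],.044)
sh("ring z36-40",[[134,180]],.038)
sh("dots",[[93,118],[116,107],[142,105],[166,112],[186,127],[200,150]],.038)
sh("wing ends",[[188,358],[467,357]],.029)
E
```

```text
[0.65407894 0.14636721] -9.598268938854178 
 [[ 2.6  1.8]
 [ 1.9 -2.6]
 [-1.6 -2. ]
 [-0.5  2.1]
 [-1.6  1.2]
 [-0.8 -0.6]]
stir rear edge [[-111.3   35. ]
 [-114.   -22.7]] [[0.5501, 0.1994, 0.028], [0.5379, 0.143, 0.028]]
right edge [[-136.1  -41.2]
 [-183.3  -41.4]] [[0.513, 0.1284, 0.028], [0.4665, 0.1361, 0.028]]
left edge [[-132.4   57.1]
 [-189.4   58.6]] [[0.533, 0.2248, 0.028], [0.4771, 0.2357, 0.028]]
grip top corners (z64) [[ -27.3 -105.2]
 [ -26.3 -121.1]
 [ -72.4 -122.7]
 [ -73.  -106.6]] [[0.6096, 0.0472, 0.064], [0.608, 0.0314, 0.064], [0.5623, 0.0375, 0.064], [0.5643, 0.0534, 0.064]]
bar ends z70 [[  8.8 106.7]
 [-35.8  82.4]] [[0.6806, 0.2501, 0.07], [0.6325, 0.2336, 0.07]]
disc ctr [[-12.6  97.2]] [[0.6578, 0.2443, 0.044]]
ring z36-40 [[-13.3  95.2]] [[0.6568, 0.2425, 0.038]]
dots [[2.030e+01 1.170e+02]
 [2.500e+01 1.048e+02]
 [2.500e+01 9.110e+01]
 [2.040e+01 7.880e+01]
 [1.210e+01 6.860e+01]
 [1.000e-01 6.150e+01]] [[0.6936, 0.2583, 0.038], [0.6962, 0.2455, 0.038], [0.6939, 0.2321, 0.038], [0.6874, 0.2206, 0.038], [0.6775, 0.212, 0.038], [0.6644, 0.207, 0.038]]
wing ends [[-105.6   71.4]
 [-105.   -72.7]] [[0.5618, 0.2343, 0.029], [0.5384, 0.0922, 0.029]]
```

Call:
servo_tool --pt "4 -3.2 -0.25 0 0" --pt "4 -3.2 -0.25 0 0" --pt "4 -3.2 -0.25 0 0" --pt "4 -3.2 -0.25 0 0" --pt "4 0 0 4 0" --pt "4 0 0 5 0" --pt "4 0 0 5 0" --pt "4 0 0 3 0"

```text
time_s: 3.58
tcp_pos: [0.4127, 0.1912, 0.0757]
eef_rot: [179.9, 0.1, -9.4]
contact_force: [0.2, -1.0, -1.0]
gripper_width: 0.04
```

Call:
servo_tool --pt "4 0 0 0 0"

```text
time_s: 3.7
tcp_pos: [0.4125, 0.1906, 0.076]
eef_rot: [179.8, 0.1, -9.4]
contact_force: [0.3, 0.3, 0.8]
gripper_width: 0.0397
```

```bash
python3 - <<'E'
from h import *
s=r.get_state(); im=r.capture("side"); print(s["tcp_pos"],s["time_s"],(todock(s["tcp_pos"][None],np.array([.654,.1465,np.radians(-9.55)]))*1e3))
cv2.imwrite("pics/s2.png",cv2.resize(im[100:300,230:470,::-1],None,fx=3,fy=3))
E
```

```text
[0.41246907 0.19059366 0.07599311] 3.7 [[-245.49909884    3.41060113]]
```

View pics/s2.png

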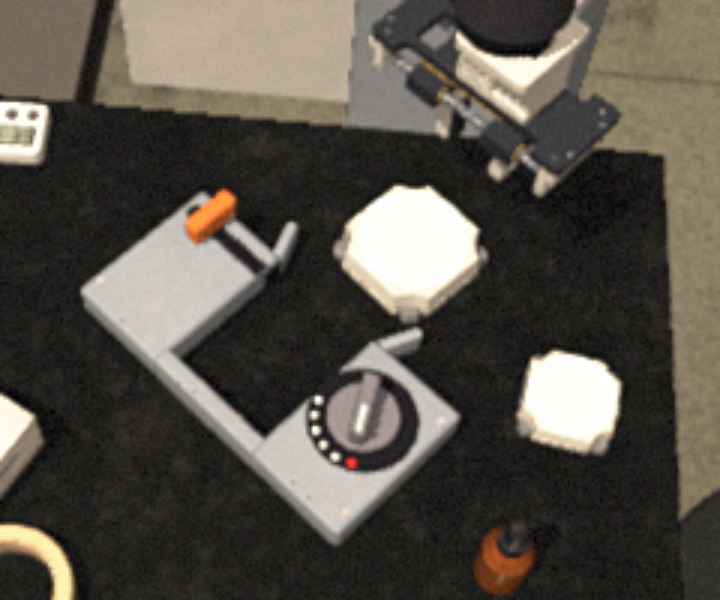

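Call:
servo_tool --pt "4 0 0 3 0" --pt "4 0 0 2.2 0" --pt "4 0 0 1.0 0" --pt "4 1 0 0 0" --pt "4 1 0 0 0" --pt "4 1 0 0 0" --pt "4 1 0 0 0" --pt "4 1 0 0 0"

```text
time_s: 4.75
tcp_pos: [0.4637, 0.1827, 0.0163]
eef_rot: [-180.0, 0.0, -9.5]
contact_force: [-6.7, 0.3, 6.0]
gripper_width: 0.0403
```

Call:
servo_tool --pt "4 1 0 0 0" --pt "4 1 0 0 0" --pt "4 1 0 0 0" --pt "4 1 0 0 0"

```text
time_s: 5.25
tcp_pos: [0.4995, 0.1734, 0.0155]
eef_rot: [179.7, 0.3, -9.6]
contact_force: [-5.1, -2.9, 1.8]
gripper_width: 0.0399
```

```bash
python3 - <<'E'
from h import *
s=r.get_state(); im=r.capture("wrist"); print(s["tcp_pos"],s["contact_force"],s["time_s"],(todock(s["tcp_pos"][None],np.array([.654,.1465,np.radians(-9.55)]))*1e3))
cv2.imwrite("pics/w3.png",im[:,:,::-1])
E
```

```text
[0.49953659 0.17344919 0.01549852] [-5.09152183 -2.89253495  1.8030175 ] 5.25 [[-156.79382751    0.94895457]]
```

View pics/w3.png

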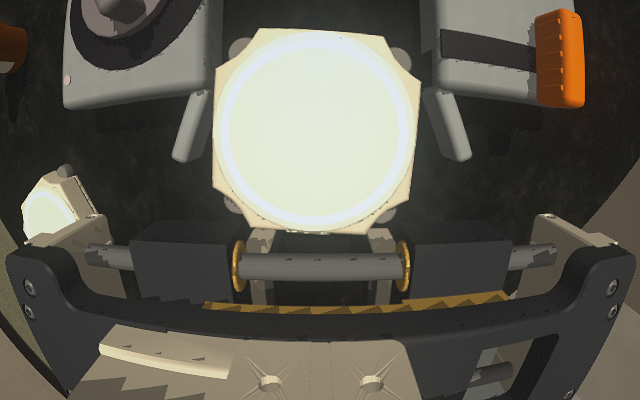

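Call:
servo_tool --pt "4 1 0 0 0" --pt "4 1 0 0 0" --pt "4 1 0 0 0" --pt "4 0 0 0 0"

```text
time_s: 5.8
tcp_pos: [0.5291, 0.1673, 0.015]
eef_rot: [179.6, 0.4, -9.7]
contact_force: [-10.3, -8.9, 8.3]
gripper_width: 0.0402
```

```bash
python3 - <<'E'
from h import *
s=r.get_state(); im=r.capture("wrist"); print(s["tcp_pos"],s["contact_force"],s["time_s"],(todock(s["tcp_pos"][None],np.array([.654,.1465,np.radians(-9.55)]))*1e3))
cv2.imwrite("pics/w4.png",im[:,:,::-1])
E
```

```text
[0.52905216 0.16733635 0.01503587] [-10.30932007  -8.857742     8.32644392] 5.8 [[-126.67313144   -0.18229001]]
```

View pics/w4.png

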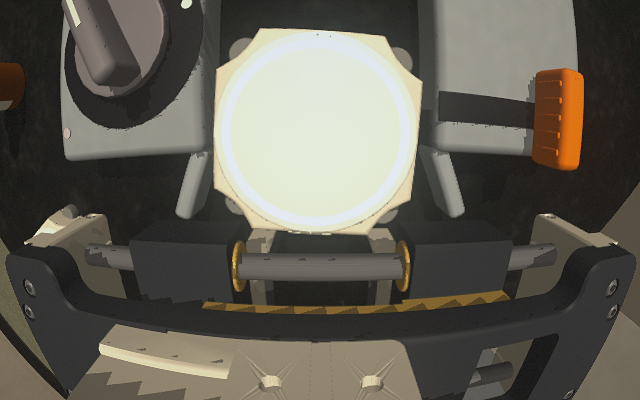

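Call:
servo_tool --pt "4 1 0 0 0" --pt "4 1 0 0 0" --pt "4 1 0 0 0" --pt "4 0.5 0 0 0"

```text
time_s: 6.35
tcp_pos: [0.5606, 0.16, 0.0148]
eef_rot: [179.4, 0.6, -9.7]
contact_force: [-20.9, -10.4, 18.7]
gripper_width: 0.04
```

Call:
servo_tool --pt "4 0.8 0 0 0" --pt "4 0.8 0 0 0" --pt "4 0.5 0 0 0"

```text
time_s: 6.72
tcp_pos: [0.5813, 0.1566, 0.0148]
eef_rot: [179.5, 0.6, -9.7]
contact_force: [-21.3, -10.8, 17.4]
gripper_width: 0.0401
```

```bash
python3 - <<'E'
from h import *
s=r.get_state(); im=r.capture("wrist"); print(s["tcp_pos"],s["contact_force"],s["time_s"],(todock(s["tcp_pos"][None],np.array([.654,.1465,np.radians(-9.55)]))*1e3))
cv2.imwrite("pics/w5.png",im[:,:,::-1])
E
```

```text
[0.5812921  0.15659211 0.01484588] [-21.28359468 -10.82793369  17.39158293] 6.725 [[-73.37461963  -2.11059331]]
```

View pics/w5.png

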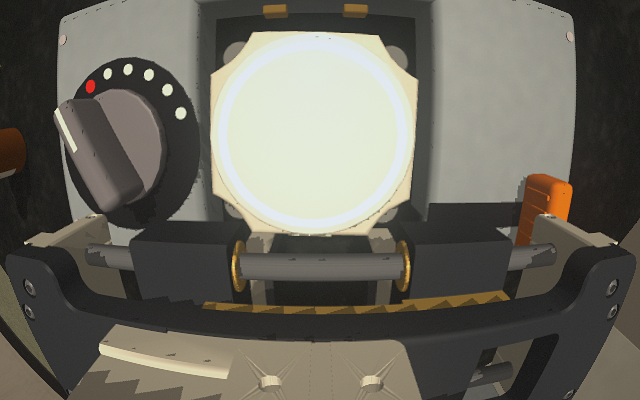

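Call:
servo_tool --pt "4 0.4 0 -0.1 0" --pt "4 0.4 0 -0.1 0" --pt "4 0.3 0 0 0"

```text
time_s: 7.15
tcp_pos: [0.5963, 0.159, 0.0173]
eef_rot: [179.9, 0.2, -9.6]
contact_force: [-18.4, 2.6, 12.4]
gripper_width: 0.0402
```

Call:
servo_tool --pt "4 0.3 0 0 0" --pt "4 0.2 0 0 0"

```text
time_s: 7.4
tcp_pos: [0.5966, 0.1587, 0.0172]
eef_rot: [179.8, 0.6, -9.6]
contact_force: [-35.6, 10.2, 24.7]
gripper_width: 0.04
```

```bash
python3 - <<'E'
from h import *
s=r.get_state(); im=r.capture("wrist"); print(s["tcp_pos"],s["contact_force"],s["time_s"],(todock(s["tcp_pos"][None],np.array([.654,.1465,np.radians(-9.55)]))*1e3))
cv2.imwrite("pics/w6.png",im[:,:,::-1])
E
```

```text
[0.59663811 0.15871192 0.01723341] [-35.61305357  10.15075436  24.74532604] 7.4 [[-58.59297609   2.52586469]]
```

View pics/w6.png

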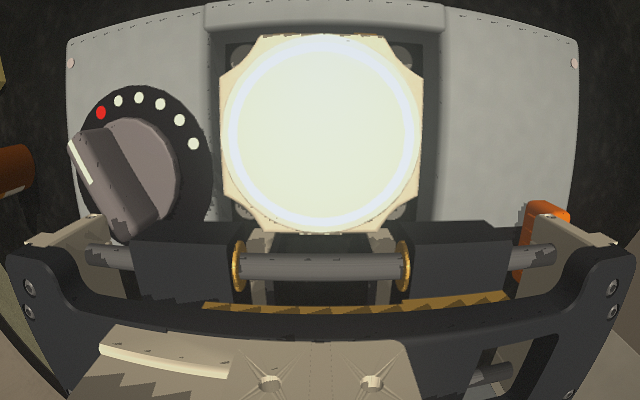

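Call:
servo_tool --pt "4 -0.8 0 0 0" --pt "4 -1.6 0 0 0" --pt "2 0 0 -3 0" --pt "0 0 0 -4 0" --pt "0 0 0 -4 0" --pt "0 0 3 -3 0" --pt "0 0 4 0 0" --pt "0 1.5 4 0 0"

```text
time_s: 8.45
tcp_pos: [0.5764, 0.0521, 0.159]
eef_rot: [-179.9, -0.2, -9.4]
contact_force: [1.2, 0.1, -0.2]
gripper_width: 0.0002
```

Call:
servo_tool --pt "0 1.5 4 0 0" --pt "0 0 2 0 0" --pt "0 0 0 0 0"

```text
time_s: 8.82
tcp_pos: [0.581, -0.0101, 0.1577]
eef_rot: [-180.0, -0.0, -9.6]
contact_force: [-0.3, 0.1, -0.1]
gripper_width: 0.0004
```

```bash
cat > look.py <<'E'
from h import *
import sys
n=sys.argv[1]
s=r.get_state(); im=r.capture("wrist"); print(s["tcp_pos"],s["eef_rot"],s["contact_force"],s["moment"],s["time_s"],(todock(s["tcp_pos"][None],np.array([.654,.1465,np.radians(-9.55)]))*1e3))
np.savez(n+".npz",p=s["tcp_pos"],e=s["eef_rot"])
cv2.imwrite(f"pics/{n}.png",im[:,:,::-1])
E
python3 look.py w7
```

```text
[ 0.58097213 -0.01013098  0.1577469 ] [-1.79978391e+02 -4.03151660e-02 -9.61672229e+00] [-0.32304033  0.10771504 -0.06048593] [-0.01605424 -0.0207813   0.01232721] 8.825 [[ -46.02941707 -166.57618252]]
```

View pics/w7.png

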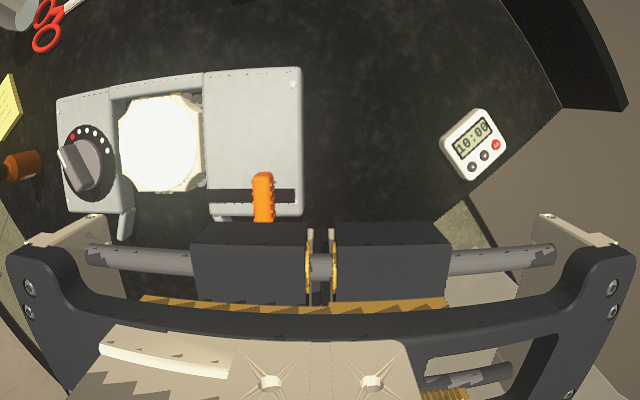

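Call:
servo_tool --pt "0 0 0 4 0" --pt "0 0 0 4 0" --pt "0 -0.4 0 3.1 0" --pt "0 0 -0.8 0 0" --pt "0 0 -0.8 0 0" --pt "0 0 -0.8 0 0" --pt "0 0 -0.8 0 0" --pt "0 0 -0.8 0 0"

```text
time_s: 9.88
tcp_pos: [0.5844, 0.0314, 0.0474]
eef_rot: [-180.0, -0.1, -9.5]
contact_force: [0.3, -1.7, 1.9]
gripper_width: 0.0002
```

```bash
python3 look.py w8
```

```text
[0.58437807 0.03143369 0.04739193] [-1.79978722e+02 -6.97293141e-02 -9.49213993e+00] [ 0.2674518  -1.6679725   1.93891784] [-0.97099585 -0.14813547 -0.00406501] 9.875 [[ -49.56660676 -125.02247972]]
```

View pics/w8.png

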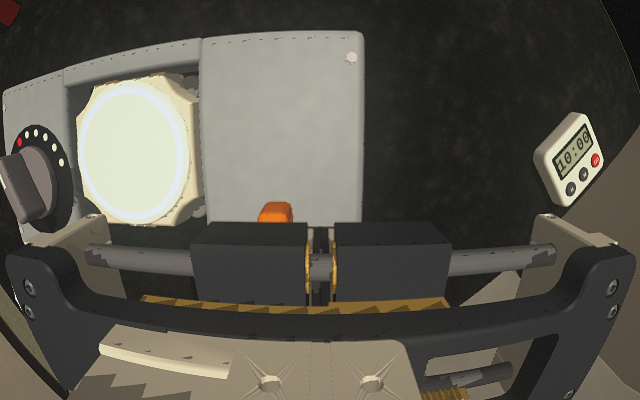

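Call:
servo_tool --pt "0 0 -0.8 0 0" --pt "0 0 -0.8 0 0" --pt "0 0 -0.8 0 0" --pt "0 0 0 0 0"

```text
time_s: 10.42
tcp_pos: [0.5879, 0.0554, 0.0463]
eef_rot: [-180.0, 0.0, -9.5]
contact_force: [-0.0, -0.1, -0.0]
gripper_width: 0.0002
```

```bash
python3 look.py w9
```

```text
[0.5878507  0.05544389 0.04631706] [-1.79980811e+02  5.42188501e-03 -9.46655623e+00] [-0.04091256 -0.10108685 -0.04731346] [-0.0623949   0.06552956 -0.01156722] 10.425 [[ -50.12559192 -100.7688938 ]]
```

View pics/w9.png

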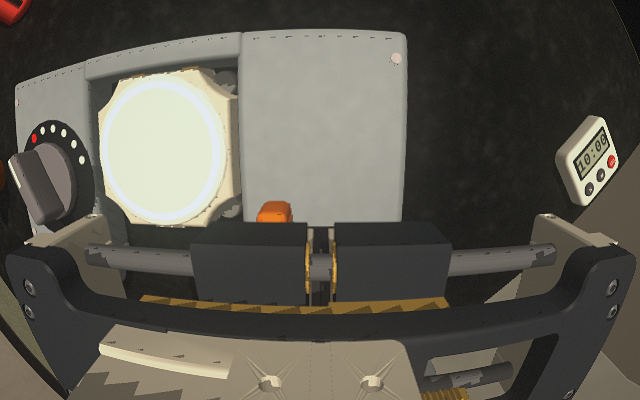

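Call:
servo_tool --pt "0 0 -0.6 0 0" --pt "0 0 -0.6 0 0" --pt "0 0 -0.3 0 0" --pt "0 0 -0.2 0 0"

```text
time_s: 10.98
tcp_pos: [0.59, 0.0705, 0.0463]
eef_rot: [179.9, 0.1, -9.5]
contact_force: [0.7, -13.1, -0.1]
gripper_width: 0.0005
```

Call:
servo_tool --pt "0 0 -0.3 0 0" --pt "0 0 -0.2 0 0"

```text
time_s: 11.22
tcp_pos: [0.5899, 0.0708, 0.0464]
eef_rot: [179.5, 0.2, -9.5]
contact_force: [4.2, -34.9, 2.7]
gripper_width: -0.0001
```

```bash
python3 look.py w10
```

```text
[0.58985764 0.07081209 0.04642539] [179.54331749   0.19507179  -9.52680631] [  4.19556671 -34.92987971   2.67109004] [-12.59084599  -1.63010343  -0.10610485] 11.225 [[-50.69617992 -85.28070881]]
```

Call:
servo_tool --pt "0 0 0.8 0 0" --pt "0 0 0.8 0 0" --pt "0 0 0 -3 0" --pt "2 0 0 -4 0" --pt "4 0 0 -4 0" --pt "5 0 -3 -4 0" --pt "5 0 -4 0 0" --pt "5 -0.5 -4 0 0"

```text
time_s: 12.28
tcp_pos: [0.6025, 0.1716, 0.1977]
eef_rot: [-179.9, -0.1, -9.5]
contact_force: [-0.6, 0.1, -0.5]
gripper_width: 0.0448
```

Call:
servo_tool --pt "5 -0.5 -4 0 0" --pt "5 0 -4 0 0" --pt "5 0 0 0 0" --pt "5 0 0 0 0"

```text
time_s: 12.78
tcp_pos: [0.61, 0.2498, 0.1964]
eef_rot: [-180.0, 0.0, -9.5]
contact_force: [0.3, -0.2, 0.5]
gripper_width: 0.0499
```

```bash
python3 look.py w11
```

```text
[0.60996254 0.24977424 0.19636519] [-1.79997576e+02  2.02811260e-02 -9.45671404e+00] [ 0.33870519 -0.15121081  0.47100946] [-0.09271114 -0.03302409  0.03039498] 12.775 [[-60.56119973  94.53680838]]
```

View pics/w11.png

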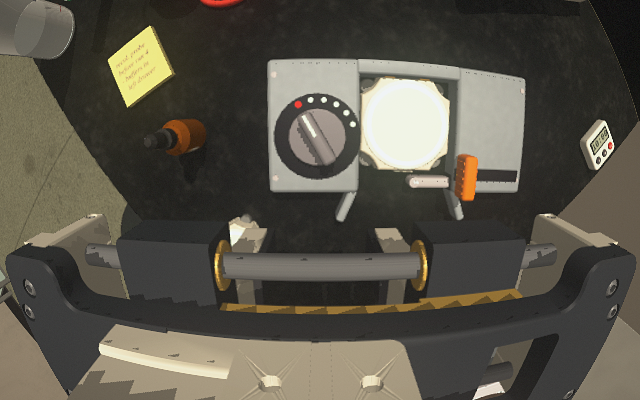

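```bash
python3 - <<'E'
import cv2
a=cv2.imread("pics/w11.png")[50:230,260:530]; cv2.imwrite("pics/w11c.png",cv2.resize(a,None,fx=2.9,fy=2.9,interpolation=cv2.INTER_CUBIC))
E
```

```text
(no output)
```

View pics/w11c.png

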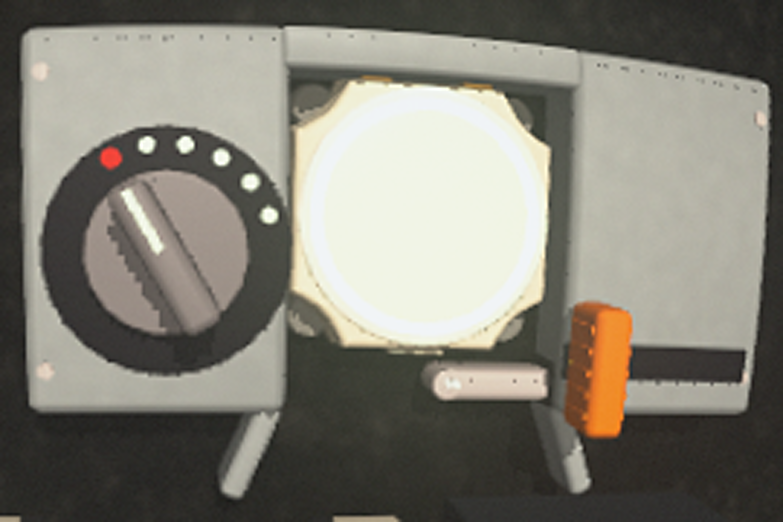

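```bash
python3 - <<'E'
from h import *
z=np.load("w11.npz"); C=lambda p:(np.array(p,float)+.5)/2.9-.5+np.array([260,50]); p=np.array([.654,.1465,np.radians(-9.55)])
w=lambda q,h:wray(C(q),h,z["p"],z["e"])
D=np.array([[70,150],[-72,150],[-72,54]])/1e3
def sh(n,q,h):
    W=w(q,h); print(n,(todock(W,p)*1e3).round(1).tolist(),W[:,:2].round(4).tolist()); return W
sh("corners (70,150)(-72,150)(-72,54)",[[22,28],[30,408],[284,409]],.036)
sh("black ring L/R/T/B",[[40,250],[293,250],[167,125],[167,375]],.037)
sh("grey disc L R T B",[[82,252],[249,252],[167,169],[167,336]],.043)
W=sh("bar ends",[[133,183],[205,327]],.07); d=W[0]-W[1]; print("len",np.linalg.norm(d),"dir",np.degrees(np.arctan2(d[1],d[0])), W.mean(0))
W=sh("pointer line",[[124,190],[160,252]],.07); d=W[0]-W[1]; print("dir",np.degrees(np.arctan2(d[1],d[0])))
W=sh("bar edges R",[[154,181],[220,309]],.07); d=W[0]-W[1]; print("dir",np.degrees(np.arctan2(d[1],d[0])))
sh("lock grip",[[602,305],[597,437]],.064)
sh("stirrer rear",[[345,82],[507,93]],.028);sh("stirrer front",[[345,346],[495,346]],.028)
W=sh("dots",[[110,157],[147,145],[185,145],[221,157],[250,182],[269,215]],.037)
A=np.c_[2*W[:,:2],np.ones(6)]; o=np.linalg.lstsq(A,(W[:,:2]**2).sum(1),rcond=None)[0]; print("centre",o[:2]); print(np.degrees(np.arctan2(W[:,1]-o[1],W[:,0]-o[0])))
E
```

```text
corners (70,150)(-72,150)(-72,54) [[68.5, 148.6], [-69.3, 147.9], [-69.5, 54.8]] [[0.7462, 0.2817], [0.6102, 0.3039], [0.5946, 0.2121]]
black ring L/R/T/B [[-11.4, 142.5], [-11.4, 53.2], [32.3, 97.6], [-56.7, 97.6]] [[0.6664, 0.2889], [0.6516, 0.2008], [0.702, 0.2374], [0.6142, 0.2521]]
grey disc L R T B [[-11.9, 126.9], [-11.9, 69.2], [16.6, 97.5], [-41.5, 97.5]] [[0.6633, 0.2736], [0.6538, 0.2168], [0.6866, 0.2399], [0.6292, 0.2495]]
bar ends [[11.7, 107.9], [-34.1, 85.1]] [[0.6834, 0.2509], [0.6345, 0.2361]]
len 0.051093864985002714 dir 16.873445986648548 [0.65893926 0.24352642 0.07      ]
pointer line [[9.5, 110.7], [-10.2, 99.4]] [[0.6817, 0.2541], [0.6605, 0.2463]]
dir 20.236979353959484
bar edges R [[12.3, 101.3], [-28.3, 80.4]] [[0.6829, 0.2444], [0.6395, 0.2305]]
dir 17.735090229795063
lock grip [[-24.3, -54.6], [-72.2, -58.0]] [[0.621, 0.0967], [0.5731, 0.1013]]
stirrer rear [[50.2, 33.7], [50.5, -28.7]] [[0.7091, 0.1714], [0.6991, 0.1098]]
stirrer front [[-47.2, 31.6], [-46.2, -27.9]] [[0.6126, 0.1855], [0.6039, 0.1267]]
dots [[21.1, 117.4], [25.2, 104.6], [25.2, 91.4], [21.1, 78.9], [12.4, 68.7], [0.9, 61.9]] [[0.6943, 0.2588], [0.6962, 0.2454], [0.694, 0.2324], [0.6879, 0.2208], [0.6776, 0.2122], [0.6651, 0.2074]]
centre [0.65740895 0.2455584 ]
[ 19.75094517  -0.2046987  -19.73029552 -39.13156293 -58.7861059
 -78.55484077]
```

```bash
python3 - <<'E'
from h import *
print(ray("top",[[219.5,170.7]],.1), ray("side",[[401,279]],.1), r.get_state()["joints"])
E
```

```text
[[0.68371363 0.38906436 0.1       ]] [[0.69563076 0.39556558 0.1       ]] [ 3.91360835e+01  2.01439759e+01 -3.90943949e+00 -1.31769023e-02
 -6.59477466e+01  4.13701257e+01]
```

Call:
servo_tool --pt "5 0 0 0 -10" --pt "5 0 0 0 -10" --pt "5 0 0 0 -10" --pt "5 2.2 1.1 0 0" --pt "5 2.1 1.05 0 0" --pt "5 0 0 5 0" --pt "5 0 0 5 0" --pt "5 0 0 0 0"

```text
time_s: 13.82
tcp_pos: [0.6556, 0.2419, 0.0927]
eef_rot: [179.9, 0.4, 20.4]
contact_force: [0.1, 0.5, 0.6]
gripper_width: 0.0499
```

```bash
python3 look.py w12; python3 - <<'E'
from h import *
a=r.capture("side")[140:300,280:440,::-1]; b=r.capture("top")[130:250,210:370,::-1]
cv2.imwrite("pics/s12.png",np.hstack([cv2.resize(a,(400,400),interpolation=cv2.INTER_CUBIC),cv2.resize(b,(400,400*120//160),interpolation=cv2.INTER_CUBIC) if 0 else cv2.copyMakeBorder(cv2.resize(b,(400,300),interpolation=cv2.INTER_CUBIC),0,100,0,0,0)]))
E
```

```text
[0.65558086 0.24189591 0.09268346] [179.92600006   0.44731296  20.40237152] [0.12999735 0.54666711 0.63328017] [-0.10306212  0.02906058  0.01697675] 13.825 [[-14.26801476  94.33611116]]
```

View pics/w12.png

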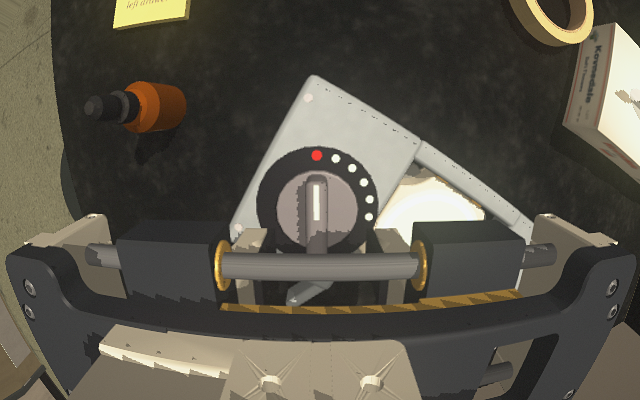

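View pics/s12.png

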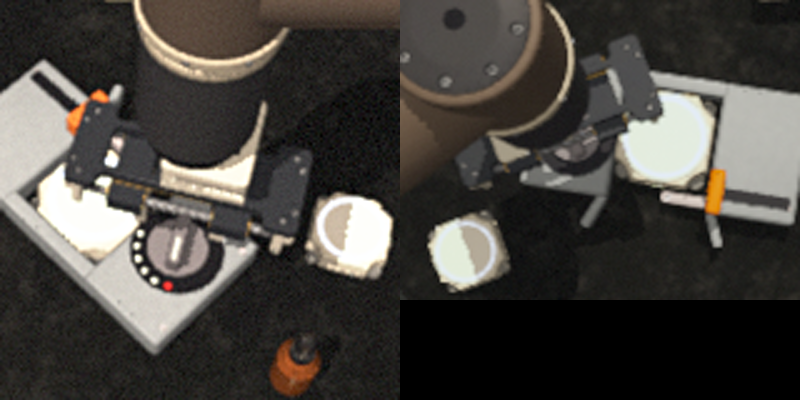

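Call:
servo_tool --pt "5 0.3 -0.15 0 0" --pt "5 0 0 2 0" --pt "5 0 0 2.1 0" --pt "5 0 0 0 0" --pt "3 0 0 0 0" --pt "0.5 0 0 0 0" --pt "0.5 0 0 0 0" --pt "0.5 0 0 0 0" --squeeze 20

```text
time_s: 14.98
tcp_pos: [0.6605, 0.247, 0.056]
eef_rot: [-180.0, -0.0, 20.5]
contact_force: [0.2, 0.1, 0.1]
gripper_width: 0.0158
```

```bash
python3 look.py w13
```

```text
[0.66050415 0.24704551 0.05597062] [-1.79991765e+02 -3.09214578e-02  2.05008367e+01] [0.2334504  0.13689204 0.09572334] [-0.06578827 -0.07051248  0.03013219] 14.975 [[-10.26731333 100.23115776]]
```

View pics/w13.png

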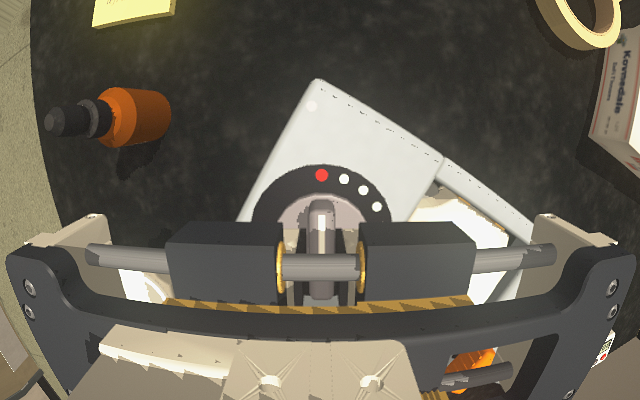

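Call:
servo_tool --pt "2.5 0 0 0 0" --pt "2.5 -0.3 0 0.5 0" --pt "2.5 0 0 0 0" --pt "0.5 0 0 0 0" --pt "0.5 0 0 0 0" --pt "0.5 0 0 0 0"

```text
time_s: 15.78
tcp_pos: [0.6577, 0.2456, 0.0506]
eef_rot: [180.0, 0.0, 20.5]
contact_force: [1.9, -2.4, -0.2]
gripper_width: 0.0139
```

Call:
servo_tool --pt "0.5 0 0 0 7" --pt "0.5 0 0 0 8" --pt "0.5 0 0 0 8" --pt "0.5 0 0 0 8" --pt "0.5 0 0 0 8" --pt "0.5 0 0 0 8" --pt "0.5 0 0 0 7" --pt "0.5 0 0 0 6" --squeeze 30

```text
time_s: 16.77
tcp_pos: [0.6578, 0.2458, 0.0506]
eef_rot: [-180.0, -0.0, -39.7]
contact_force: [1.4, -1.6, -0.7]
gripper_width: 0.0138
```

Call:
servo_tool --pt "0.5 0 0 0 0" --pt "0.5 0 0 0 0"

```text
time_s: 17.02
tcp_pos: [0.6577, 0.2458, 0.0506]
eef_rot: [-180.0, -0.0, -39.4]
contact_force: [1.8, -2.3, -1.1]
gripper_width: 0.0137
```

```bash
python3 look.py w14
```

```text
[0.65773946 0.24575008 0.05057904] [-1.79995500e+02 -1.29059713e-02 -3.93706152e+01] [ 1.84059796 -2.2520112  -1.05544144] [-0.82844579 -0.86359118 -0.00224214] 17.025 [[-12.77876663  98.49500332]]
```

View pics/w14.png

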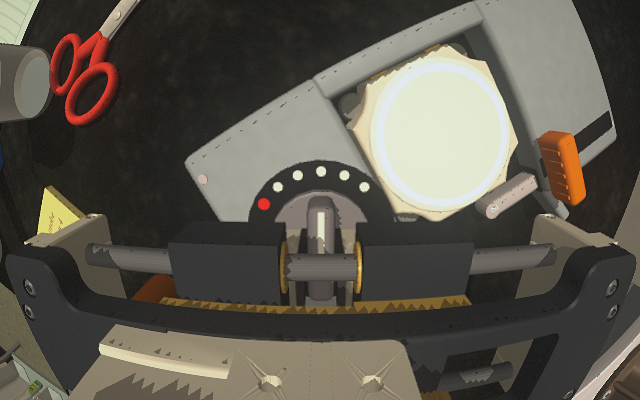

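Call:
servo_tool --pt "2.5 0 0 0 0" --pt "4 0 0 0 0" --pt "4 0 0 0 0" --pt "4 0 0 -3 0" --pt "4 0 0 -4 0" --pt "4 0 0 -5 0" --pt "4 -4 0 -3 0" --pt "4 -4 0 0 0"

```text
time_s: 18.08
tcp_pos: [0.5965, 0.298, 0.204]
eef_rot: [-179.7, -0.1, -39.5]
contact_force: [-0.4, 1.2, -1.6]
gripper_width: 0.0397
```

Call:
servo_tool --pt "4 -1 0 -3 -8" --pt "4 0 0 -3 -8" --pt "4 0 0 0 -8" --pt "4 0 0 0 0"

```text
time_s: 18.58
tcp_pos: [0.5879, 0.3033, 0.2608]
eef_rot: [-180.0, 0.0, -15.5]
contact_force: [0.3, -0.3, -0.6]
gripper_width: 0.0398
```

```bash
python3 look.py w15; python3 - <<'E'
import cv2
a=cv2.imread("pics/w15.png")[20:260,150:550]; cv2.imwrite("pics/w15c.png",cv2.resize(a,None,fx=2,fy=2,interpolation=cv2.INTER_CUBIC))
from h import *
print(r.get_state()["time_s"])
E
```

```text
[0.58785817 0.30332002 0.26084028] [-1.79963907e+02  1.39470066e-03 -1.55342167e+01] [ 0.31104601 -0.27757019 -0.61939637] [-0.02016171  0.0366747   0.0135475 ] 18.575 [[-91.2429148  143.67320866]]
18.625
```

View pics/w15c.png

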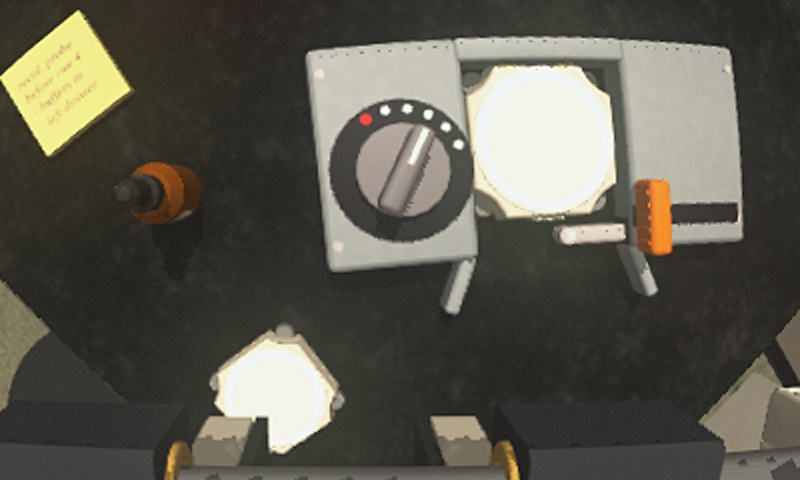

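```bash
python3 -c "
from plant import r
print(r.close_job())"
```

```text
the job is handed in; nothing more can be done
None
```

The job is done and handed in at about 18.6 s, with the gripper open and raised clear of everything.

- **Stirrer:** I pushed the larger stirrer into the bay until it met a hard stop at about 36 N with no further movement. In the later pictures it sits square, with its middle measured about 1.5 mm from home, within the measuring error.
- **Lock:** I slid the orange grip across until it stopped hard at about 35 N. It now measures about 56 mm right of mid-bay, within about 2 mm of where the end stop should put it. The pictures show the bolt across the mouth in front of the stirrer.
- **Dial:** I gripped the bar, turned it 60° clockwise and let go. The last picture shows the pointer on the third white dot.
- **Other things:** The bottle and small stirrer look undisturbed in the last picture. The timer was last seen in the picture after the lock was slid across, untouched, and I did nothing near it after that.

**Disagreements:** The wrist camera measured lengths about 2% too small, so positions taken from it are good to 2–3 mm. The wrist also showed an unexplained upward force of up to 25 N during the stirrer push, probably friction at the fingertips, and it was gone once I backed off.

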